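# Vent a culture tube: pull its snap cap out to the click

### The job

The culture tube with the orange cap is parked in the blue transit cradle, its cap hidden between the walls. Move the tube to the dark metal rest, lying with its collar between the two saddles and its cap sticking out past the narrower, taller saddle, and let go of it; then pull the cap straight out until it clicks to its vented position, leaving the tube lying in the rest. Do not disturb the green-capped bottle or the timer.

Things in the scene. Friction and masses are not known exactly. Their poses are not given: they have to be found in the camera images.
- tube: Off-white culture tube lying level: barrel 26 mm in diameter, collar disc 40 mm, orange ribbed cap. Origin on the axis at mid-collar; x points along the axis to the cap. Along x: butt end -92 mm, full barrel -82 to -3 (grip near -22, the balance point), collar -3 to +3, barrel to +21, then the cap. 0.14 kg. Can roll about its axis.
- cap_grip (a point): Middle of the orange cap, on the tube's axis, moving with the cap. Cap 30 mm in diameter, 36 mm long; sealed, it covers x = +22 to +58 mm of the tube (middle +44).
- cap (a joint): How far the cap has been pulled out along the tube's x, m: 0 sealed (the start), 0.010 vented, against its stop. It snaps to either end from mid-travel; about 6 N is needed to pull it past the middle. It cannot come right off.
- transit_cradle: Blue cradle, fixed to the table, where the tube starts, its axis 34 mm up. Origin at the table top under the tube's collar; x to the cap end. Foot plate 56 mm wide, 6 thick, x -85 to +76. Saddles placed as on the metal rest, both 46 high. Cap end boxed in, open above: walls 52 high, inner faces y = +-19, x 22 to 70. Between the saddles (x -48 to +6) the barrel is free at both sides.
- rest_seat (a point): In the dark metal rest: place of the tube's collar, on the axis of a tube lying there, 34 mm above the table top; x points along the rest to the end where the cap must stick out. The collar must come down between the saddles (good place for the tube's origin: x = -2 mm); when the cap is pulled, the collar is caught by the front saddle's face at x = +6 mm.
- vent_rest: The dark steel rest, fixed to the table. Origin at the table top under the seat; same axes as the seat. Foot plate 56 mm wide, 6 thick, x -85 to +18 mm. Two steep V saddles, open above, centre a 26 mm barrel: rear one x -82 to -48, 46 high; front one x +6 to +17, 52 high, 60 wide at the top. Nothing stands round the cap beyond +18 mm.
- green_bottle: White bottle with a green cap, 48 mm in diameter, 95 mm tall, standing between and behind the cradles; loose. Origin at the middle of its underside.
- timer: White lab timer, 66 x 66 x 20 mm, lying on the robot's side of the table; loose. Origin at the middle of its underside.
There are look-alikes about, which are no part of the job. What is shaped like the vent_rest but yellow is not meant.

How it is judged:
On the way:
1. the tube lies in the metal rest the right way round, let go, its cap still sealed (x of tube in the frame of rest_seat between -0.016 and 0.006 m and y of tube in the frame of rest_seat between -0.005 and 0.005 m and z of tube in the frame of rest_seat between -0.005 and 0.005 m and x of cap_grip in the frame of rest_seat above 0.02 m and angle between the x axis of tube and the x axis of rest_seat, either way round below 0.1 rad and value of joint cap below 0.003 m and contact force between the fingers and tube below 0.2 N and linear speed of tube below 0.03 m/s), for 0.2 s.
At the end, for the whole second after the job is handed in: The tube rests in the metal rest, the right way round: its origin within -16 to +6 mm of the seat along the rest and within 5 mm across and in height, axes within 0.1 rad; its cap is pulled out by more than 8 mm of its 10 mm travel (x of tube in the frame of rest_seat between -0.016 and 0.006 m and y of tube in the frame of rest_seat between -0.005 and 0.005 m and z of tube in the frame of rest_seat between -0.005 and 0.005 m and x of cap_grip in the frame of rest_seat above 0.02 m and angle between the x axis of tube and the x axis of rest_seat, either way round below 0.1 rad and value of joint cap above 0.008 m and linear speed of tube below 0.02 m/s); the robot touches nothing.
It fails at once if the green-capped bottle is moved by more than 30 mm or knocked over (distance of green_bottle from where it was at the start of the episode above 0.03 m or angle between green_bottle's own z axis and vertical above 0.4 rad).
It fails at once if the timer is moved by more than 30 mm (distance of timer from where it was at the start of the episode above 0.03 m).
It also fails if it takes over 51 s, if anything falls off the work surface, if the arm or the gripper's body presses on something with over 40 N, if the wrist force passes 120 N, or if a joint passes its speed limit or range.

### The arm

A 6-joint arm with a two-finger parallel gripper is mounted at the origin on a cart in front of the work surface, level with it; the furniture and walls round the work are solid. World frame = base frame: x ahead of the robot, y to its left, z up, the work surface at z = 0. Lengths are in m, angles in rad, forces in N, time in s.
With the tool pointing down it reaches from about 0.375 to 0.9 m from the base axis. Payload 3.1 kg.
Tool frame: the origin (TCP) lies between the finger pads; the fingertips stand 19 mm ahead of it and the grasp point (between the pads) is the TCP; z points along the fingers, y is the line along which they close (so a half turn about z gives the same grasp; the last joint's range is limited). The gripper opens to 87 mm and grips with 3 to 60 N. Pads are 19 mm wide; open, the fingers measure 117 mm over their backs; the gripper's body (75 mm by 190 mm) begins 51 mm behind the grasp point.
Start: joints at [1.018, 0.527, 1.433, -0, 1.181, -0.178], TCP at [0.229, 0.582, 0.242] pointing down, gripper open.
Joint ranges: [-3.08, 3.08], [-0.75, 2.2], [0.22, 2.44], [-1.43, 4.57], [0, 2.65], [-2.85, 2.85]. Speed limits (rad/s): [2.79, 2.79, 3.14, 3.14, 3.14, 3.14].

### API

Orientations are given as a unit quaternion [x, y, z, w].
In Python, from rig import telemetry, viewer, hand_in gives the robot as it stands. The module is installed in compiled form; this text tells all that it offers.
- The arm moves only by the shell command python3 -m creep 'ROWS' [FORCE]. ROWS is JSON, a list of rows, each an object with "translation": the shift along the tool's x, y, z in mm, a list of three; "roll": the turn about the tool's z in degrees; "gripper": the finger opening in mm, from 0 to 87. In form: [{"translation": [tx, ty, tz], "roll": roll, "gripper": gripper}, ...]. A call has 1 to 5 rows; each row is the pose to reach, as a shift and turn from the pose commanded when the call began, along the tool's axes at that moment; what a row does not reach only later rows make up. A row lasts 1/12 s, in which the tool goes at most 41.7 mm and 7.16 degrees, less where a joint would pass 70% of its speed; a pose out of reach is approached as far as the arm can. A call with a gripper value outside its range is refused whole. The fingers move at their own pace and stop on an object; FORCE is the grip in N (left out, the last holds). Time passes only in rows, so rows that repeat a pose let the fingers close. It gives the time, the measured TCP pose, the force, the opening and the grip force at its end, in the units of the state.
- telemetry.get_obs(): the state, without advancing time (a new reading comes with each control period).
- viewer.camera(name): name is "scene" or "top"; returns the picture (400x640x3 uint8, blue, green, red); there is no depth.
- viewer.camera_info(name): a dict with "intrinsics" (3x3 intrinsics, pixels), "rvec" (rotation vector, rad) and "tvec" (3), from world to camera coordinates, as OpenCV has them. Camera axes: x right, y down, z forward; pixel columns grow to the right and rows downward; lengths in m; the calibration is good to about 2 mm. A picture is of the moment at which its call begins. camera_info takes no time and is no camera call.
- hand_in(): hands the job in; it is judged then, once.
Trained networks look in the newest picture that a camera, given by its name, has taken for a name from the list of things; names that differ only in an ending like _2 or _b are one class to them, and where a whole thing is asked for, a point or a joint stands for the part that bears it (a point fixed in the world has none). Each returns a list of dicts, best first, with "p" (0 to 1); they miss things now and then, are a little off and sometimes report something else, mostly with a low value. They report only what shows in the picture. A call takes as long as a camera call. They do not tell look-alikes from the thing itself.
- viewer.recognise(camera, thing): "bbox" ([left, top, width, height] in pixels, round what is visible of it).
The state is a dict: "time": time; "q": joint angles; "joint_velocities": joint speeds; "joint_torque": joint torques, N m; "position": TCP position; "tool_rot": TCP orientation; "ft_force": force on the tool from outside, world axes, zero at the start; "moment": the same for the moment, N m; "grip_width": finger opening in m; "grip_force": force on a finger pad.
Only numpy, scipy, OpenCV 4.12 (cv2) and the standard library are available. Lean on these libraries where they do the work, as an engineer would, in place of code of your own. Each camera call takes 0.05 s, during which the arm holds its last target. There are 200 camera calls.

## Working session

There is one attempt and no reset: what is moved stays moved. The work goes in short steps, Python scripts to look and compute and a shell command to move; the robot and the scene stay as the last step left them, time stands still between calls to the robot, and variables do not carry over. Pictures are saved under pics/ and viewed, at most 10 in all, crops included, and the job is handed in when it is done.

```bash
mkdir -p pics; cat > h.py <<'E'
import numpy as np, cv2
from rig import telemetry, viewer, hand_in
def cam(n):
    i=viewer.camera_info(n); K=np.array(i["intrinsics"],float); R=cv2.Rodrigues(np.array(i["rvec"],float))[0]; return K,R,np.array(i["tvec"],float).ravel()
def ray(n,uv,z):
    K,R,t=cam(n); d=R.T@np.linalg.inv(K)@np.array([uv[0],uv[1],1.]); c=-R.T@t
    return c+d*(z-c[2])/d[2]
def proj(n,P):
    K,R,t=cam(n); p=(R@np.atleast_2d(P).T).T+t; p=p@K.T; return p[:,:2]/p[:,2:]
E
python3 - <<'E'
from h import *
o=telemetry.get_obs(); print(o["time"],o["position"],o["tool_rot"],o["ft_force"])
for n in("top","scene"):
    im=viewer.camera(n); cv2.imwrite(f"pics/{n}0.png",im)
    K,R,t=cam(n); print(n,K[0,0],-R.T@t)
    for th in("tube","cap_grip","transit_cradle","vent_rest","green_bottle","timer"):
        print(th,[(np.round(d["bbox"]).tolist(),round(d["p"],2)) for d in viewer.recognise(n,th)[:4]])
E
```

```text
0.0 [0.22838599 0.5810532  0.24059054] [ 1.86300696e-01  9.82492208e-01 -9.82708989e-04 -3.82002493e-04] [-0.15925735 -0.62942629 -0.13762653]
top 409.5953948148661 [0.4491231  0.0011895  0.89605503]
tube [([203.0, 195.0, 70.0, 39.0], 0.56)]
cap_grip [([203.0, 194.0, 21.0, 19.0], 0.71), ([391.0, 156.0, 29.0, 47.0], 0.4)]
transit_cradle [([192.0, 187.0, 82.0, 56.0], 0.57)]
vent_rest [([327.0, 167.0, 32.0, 44.0], 0.86), ([388.0, 154.0, 35.0, 51.0], 0.72)]
green_bottle [([317.0, 115.0, 19.0, 31.0], 0.86)]
timer [([306.0, 236.0, 36.0, 37.0], 0.96), ([386.0, 154.0, 39.0, 49.0], 0.38)]
scene 474.39977006787154 [0.11642057 0.28059405 0.9460945 ]
tube [([230.0, 264.0, 72.0, 19.0], 0.65)]
cap_grip [([234.0, 270.0, 19.0, 11.0], 0.65), ([357.0, 141.0, 45.0, 48.0], 0.24)]
transit_cradle [([224.0, 253.0, 81.0, 48.0], 0.87)]
vent_rest [([314.0, 180.0, 49.0, 48.0], 0.84), ([357.0, 141.0, 43.0, 52.0], 0.74)]
green_bottle [([284.0, 149.0, 22.0, 35.0], 0.74)]
timer [([344.0, 240.0, 36.0, 41.0], 0.68)]
```

View pics/top0.png

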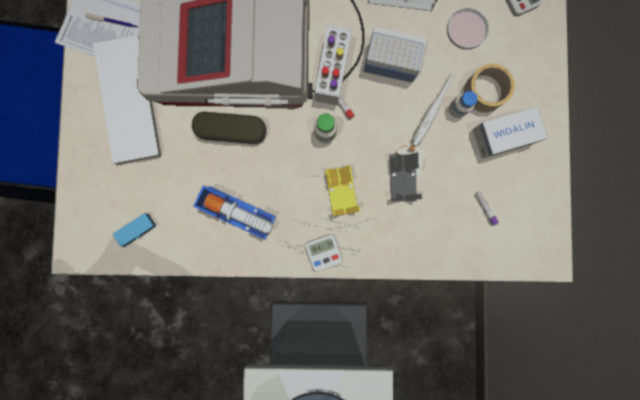

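View pics/scene0.png

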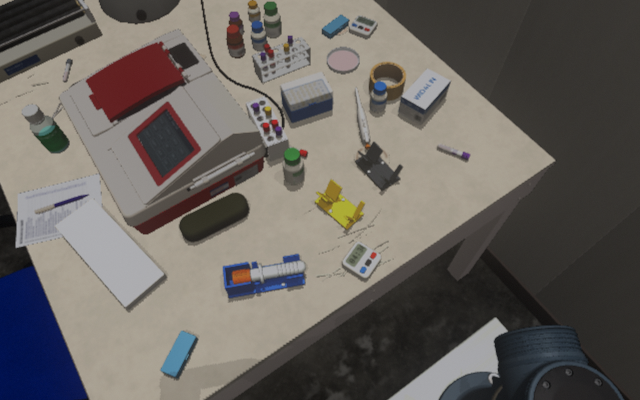

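Top view: the tube is in the blue cradle at (235,212) with its cap at the left end (214,203). The dark rest is at (404,176), the yellow look-alike at (342,190), the bottle at (325,125) and the timer at (324,252). I need enlarged crops to tell which end of the rest is which.

```bash
python3 - <<'E'
from h import *
def crop(n,x,y,w,h,s):
    im=cv2.imread(f"pics/{n}0.png")[y:y+h,x:x+w]; im=cv2.resize(im,(w*s,h*s),interpolation=cv2.INTER_CUBIC)
    for k in range(0,w,10): cv2.putText(im,str(x+k),(k*s,8),0,.3,(0,0,255),1); cv2.line(im,(k*s,8),(k*s,14),(0,0,255),1)
    for k in range(10,h,10): cv2.putText(im,str(y+k),(0,k*s+3),0,.3,(0,0,255),1)
    return im
a=np.hstack([crop("top",375,140,60,70,4)*1,crop("top",185,180,100,70,4)])
a=cv2.convertScaleAbs(a,alpha=1.5)
b=np.hstack([crop("scene",350,135,60,65,4),crop("scene",215,245,100,65,4)])
b=cv2.convertScaleAbs(b,alpha=1.5)
cv2.imwrite("pics/c.png",np.vstack([a,b]))
for z in(0,.034): print("rest",ray("top",(404,157),z),ray("top",(404,197),z),"scene->",ray("scene",(377,168),z))
E
```

```text
rest [ 0.60950164 -0.18289031  0.        ] [ 0.52081608 -0.18311961  0.        ] scene-> [ 0.56742722 -0.18139891  0.        ]
rest [ 0.60341622 -0.17590556  0.034     ] [ 0.51809575 -0.17612616  0.034     ] scene-> [ 0.5512193  -0.16479617  0.034     ]
```

View pics/c.png

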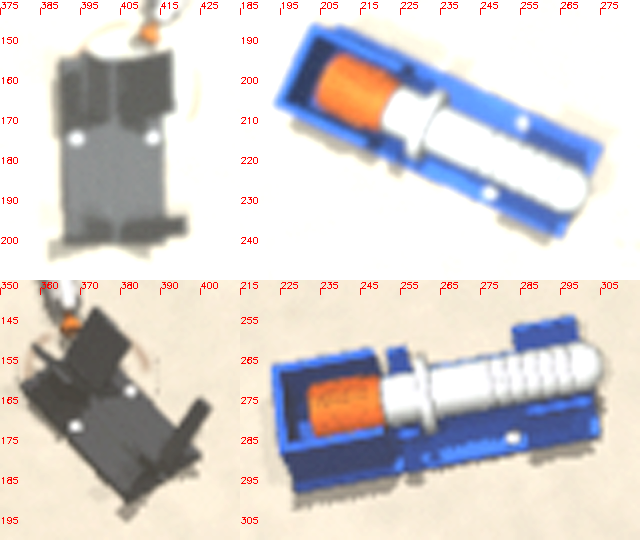

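The rest's thin front saddle is at its near end, around (404,197) in the top view. So the cap must point toward the robot. Next I'll fit both fixtures' poses by silhouette in both views.

```bash
cat > fit.py <<'E'
from h import *
from scipy.optimize import minimize
S=4
def box(x0,x1,y0,y1,z0,z1): return np.array([[x,y,z] for x in(x0,x1) for y in(y0,y1) for z in(z0,z1)],float)
def saddle(x0,x1,h,w):
    a=np.radians(35); ap=34-13/np.sin(a); g=min((h-ap)*np.tan(a),w-2); out=[]
    for s in(1,-1): out.append(np.array([[x,s*y,z] for x in(x0,x1) for y,z in((w,6),(w,h),(g,h),(0,ap),(0,6))],float))
    return out
rest=[box(-85,18,-28,28,0,6)]+saddle(-82,-48,46,28)+saddle(6,17,52,30)
crad=[box(-85,76,-28,28,0,6)]+saddle(-82,-48,46,28)+saddle(6,17,46,28)+[box(22,70,19,23,0,52),box(22,70,-23,-19,0,52),box(70,74,-23,23,0,52)]
def cyl(x0,x1,r): t=np.linspace(0,2*np.pi,24); return np.array([[x,r*np.cos(a),34+r*np.sin(a)] for x in(x0,x1) for a in t])
tube=[cyl(-82,21,13),cyl(-92,-82,9),cyl(-3,3,20),cyl(22,58,15)]
def W(P,p): c,s=np.cos(p[2]),np.sin(p[2]); P=P/1000; return np.c_[p[0]+c*P[:,0]-s*P[:,1],p[1]+s*P[:,0]+c*P[:,1],P[:,2]]
def sil(n,parts,p,roi):
    x,y,w,h=roi; m=np.zeros((h*S,w*S),np.uint8)
    for P in parts:
        q=cv2.convexHull(((proj(n,W(P,p))-[x,y]+.5)*S*16).astype(np.int32)); cv2.fillConvexPoly(m,q,255,shift=4)
    return cv2.resize(m,(w,h),interpolation=cv2.INTER_AREA)/255.
def fit(parts,minus,masks,p0):
    def cost(v):
        p=v/[100,100,10]; e=0   # v in cm, 0.1rad
        for n,roi,m in masks:
            s=sil(n,parts,p,roi)
            if minus: s=s*(1-sil(n,minus,p,roi))
            e+=np.abs(s-m).sum()/m.sum()
        return e
    best=None
    for d in(-.1,0,.1):
        v=(np.array(p0)+[0,0,d])*[100,100,10]
        r=minimize(cost,v,method="Nelder-Mead",options=dict(initial_simplex=np.vstack([v]+[v+1.0*np.eye(3)[i] for i in range(3)]),xatol=.005,fatol=1e-4,maxiter=300))
        if best is None or r.fun<best.fun: best=r
    return best.x/[100,100,10],best.fun
def mask(n,f,roi,kind):
    x,y,w,h=roi; im=cv2.imread(f)[y:y+h,x:x+w].astype(float); b,g,r=im[...,0],im[...,1],im[...,2]
    if kind=="dark": return np.clip((150-im.max(2))/50,0,1)
    if kind=="blue": return ((b-r)>40).astype(float)
    if kind=="orange": return ((r-b)>90).astype(float)
E
python3 - <<'E'
from fit import *
for nm in (("top",),("scene",),("top","scene")):
    R={"top":(380,151,45,54),"scene":(352,140,55,60)}; C={"top":(185,180,100,66),"scene":(215,245,100,62)}
    print(nm,"rest",fit(rest,None,[(n,R[n],mask(n,f"pics/{n}0.png",R[n],"dark")) for n in nm],(.53,-.18,np.pi)),
     "crad",fit(crad,tube,[(n,C[n],mask(n,f"pics/{n}0.png",C[n],"blue")) for n in nm],(.495,.2,1.18)))
# tube along-axis: cap centroid
for n in("top","scene"):
    roi={"top":(185,180,100,66),"scene":(215,245,100,62)}[n]; m=mask(n,f"pics/{n}0.png",roi,"orange")
    m=cv2.morphologyEx(m,cv2.MORPH_OPEN,np.ones((3,3))); yy,xx=np.nonzero(m); print(n,"cap",ray(n,(xx.mean()+roi[0],yy.mean()+roi[1]),.040),len(xx))
for n,b in(("top",(326,125)),("top",(324,253))): print(ray(n,b,.05))
E
```

```text
Traceback (most recent call last):
  File "fit.py", line 30, in fit
    r=minimize(cost,v,method="Nelder-Mead",options=dict(initial_simplex=np.vstack([v]+[v+1.0*np.eye(3)[i] for i in range(3)]),xatol=.005,fatol=1e-4,maxiter=300))
  File "fit.py", line 23, in cost
    s=sil(n,parts,p,roi)
  File "fit.py", line 17, in sil
    q=cv2.convexHull(((proj(n,W(P,p))-[x,y]+.5)*S*16).astype(np.int32)); cv2.fillConvexPoly(m,q,255,shift=4)
                       ~~~~^^^^^^^^^^
  File "h.py", line 9, in proj
    K,R,t=cam(n); p=(R@np.atleast_2d(P).T).T+t; p=p@K.T; return p[:,:2]/p[:,2:]
          ~~~^^^
  File "h.py", line 4, in cam
    i=viewer.camera_info(n); K=np.array(i["intrinsics"],float); R=cv2.Rodrigues(np.array(i["rvec"],float))[0]; return K,R,np.array(i["tvec"],float).ravel()
ValueError: time passes only in moves, steps and waits
```

```bash
sed -i 's/^def cam/from functools import lru_cache\n@lru_cache\ndef cam/' h.py
python3 - <<'E'
from fit import *
for nm in (("top",),("scene",),("top","scene")):
    R={"top":(380,151,45,54),"scene":(352,140,55,60)}; C={"top":(185,180,100,66),"scene":(215,245,100,62)}
    print(nm,"rest",fit(rest,None,[(n,R[n],mask(n,f"pics/{n}0.png",R[n],"dark")) for n in nm],(.53,-.18,np.pi)),
     "crad",fit(crad,tube,[(n,C[n],mask(n,f"pics/{n}0.png",C[n],"blue")) for n in nm],(.495,.2,1.18)))
# tube along-axis: cap centroid
for n in("top","scene"):
    roi={"top":(185,180,100,66),"scene":(215,245,100,62)}[n]; m=mask(n,f"pics/{n}0.png",roi,"orange")
    m=cv2.morphologyEx(m,cv2.MORPH_OPEN,np.ones((3,3))); yy,xx=np.nonzero(m); print(n,"cap",ray(n,(xx.mean()+roi[0],yy.mean()+roi[1]),.040),len(xx))
for n,b in(("top",(326,125)),("top",(324,253))): print(ray(n,b,.05))
E
```

```text
('top',) rest (array([ 0.52966734, -0.17997574,  3.21036538]), np.float64(0.10026271274621838)) crad (array([0.48381518, 0.18734398, 1.15705645]), np.float64(0.31350109636614826))
('scene',) rest (array([ 0.52852474, -0.17690717,  3.2101123 ]), np.float64(0.15926311337371984)) crad (array([0.48323596, 0.18801678, 1.13950481]), np.float64(0.7054562202842275))
('top', 'scene') rest (array([ 0.52944218, -0.17812097,  3.19381158]), np.float64(0.2845609542362046)) crad (array([0.4834282 , 0.18743185, 1.15487711]), np.float64(1.0373497608075257))
top cap [0.49989171 0.22419441 0.04      ] 202
scene cap [0.49812546 0.22517111 0.04      ] 190
[ 0.66552511 -0.0088208   0.05      ]
[ 0.39886795 -0.00865133  0.05      ]
```

Fitted poses, with both views agreeing to within about 2–3 mm:

| Fixture | x (m) | y (m) | Yaw (rad) |
|---|---|---|---|
| Rest | 0.529 | -0.179 | 3.20 |
| Cradle | 0.4835 | 0.1875 | 1.155 |

I'll move above the grip point now.

```bash
cat > d.py <<'E'
# usage: d.py x y z yawdeg -> shift in tool mm, roll deg
import sys; from h import *; from scipy.spatial.transform import Rotation as Ro
o=telemetry.get_obs(); R=Ro.from_quat(o["tool_rot"]).as_matrix(); t=np.array([float(a) for a in sys.argv[1:4]])
y=np.degrees(np.arctan2(R[1,0],R[0,0])); r=-((float(sys.argv[4])-y+180)%360-180)
print("t",round(o["time"],2),"pos",np.round(o["position"],4),"yaw",round(y,2),"z",np.round(R[:,2],3),"q6",round(o["q"][5],2),"F",np.round(o["ft_force"],1),"w",o["grip_width"],o["grip_force"])
print("shift",np.round(R.T@(t-o["position"])*1000,1),"roll",round(r,1))
E
python3 -m creep '[{"translation":[-380,-297,0],"roll":92,"gripper":65},{"translation":[-380,-297,0],"roll":92,"gripper":65},{"translation":[-380,-297,0],"roll":92,"gripper":65},{"translation":[-380,-297,0],"roll":92,"gripper":65},{"translation":[-380,-297,0],"roll":92,"gripper":65}]' 20
python3 d.py .474 .1655 .12 66.2
```

```text
time: 1.12
position: [0.3351, 0.4006, 0.2417]
tool_rot: [0.482, 0.876, 0.0, 0.0]
ft_force: [1.3, -0.3, 0.5]
grip_width: 0.067
grip_force: 0.0
t 1.12 pos [0.3351 0.4006 0.2417] yaw 122.42 z [ 0.  0. -1.] q6 0.09 F [ 1.3 -0.3  0.5] w 0.06695838010597645 0.0
shift [-273.    -8.8  121.7] roll 56.2
```

```bash
python3 -m creep '[{"translation":[-273,-9,80],"roll":56,"gripper":62},{"translation":[-273,-9,80],"roll":56,"gripper":62},{"translation":[-273,-9,80],"roll":56,"gripper":62},{"translation":[-273,-9,80],"roll":56,"gripper":62},{"translation":[-273,-9,80],"roll":56,"gripper":62}]' >/dev/null
python3 d.py .474 .1655 .12 66.2
```

```text
t 1.53 pos [0.4379 0.2288 0.1829] yaw 86.56 z [ 0.001  0.    -1.   ] q6 0.31 F [ 0.9  0.4 -0.3] w 0.061906088205169456 0.0
shift [-61.   39.7  62.9] roll 20.4
```

```bash
python3 -m creep '[{"translation":[-61,40,63],"roll":20.4,"gripper":60},{"translation":[-61,40,63],"roll":20.4,"gripper":60},{"translation":[-61,40,63],"roll":20.4,"gripper":60},{"translation":[-61,40,63],"roll":20.4,"gripper":60},{"translation":[-61,40,63],"roll":20.4,"gripper":60}]' >/dev/null
python3 d.py .474 .1655 .034 66.2
python3 - <<'E'
from h import *
im=viewer.camera("scene"); cv2.imwrite("pics/s1.png",cv2.resize(im[180:330,190:390],None,fx=3,fy=3,interpolation=cv2.INTER_CUBIC))
E
```

```text
t 1.95 pos [0.4736 0.167  0.1197] yaw 66.56 z [-0.001  0.    -1.   ] q6 0.52 F [-0.   0.2 -0.5] w 0.06034604286228179 0.0
shift [-1.2  1.  85.7] roll 0.4
```

View pics/s1.png

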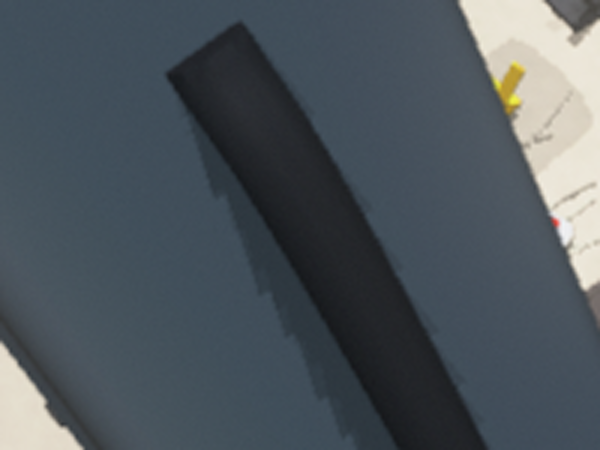

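The arm hides the cradle in this view. The fitted pose has good margins, so I'll descend using the force readings.

```bash
python3 -m creep '[{"translation":[-1,1,20],"roll":0.4,"gripper":60},{"translation":[-1,1,40],"roll":0.4,"gripper":60},{"translation":[-1,1,60],"roll":0.4,"gripper":60},{"translation":[-1,1,75],"roll":0.4,"gripper":60},{"translation":[-1,1,85],"roll":0.4,"gripper":60}]'
python3 -m creep '[{"translation":[0,0,0],"roll":0,"gripper":20},{"translation":[0,0,0],"roll":0,"gripper":20},{"translation":[0,0,0],"roll":0,"gripper":20},{"translation":[0,0,0],"roll":0,"gripper":20},{"translation":[0,0,0],"roll":0,"gripper":20}]' 20
python3 -m creep '[{"translation":[0,0,0],"roll":0,"gripper":20},{"translation":[0,0,0],"roll":0,"gripper":20},{"translation":[0,0,0],"roll":0,"gripper":20}]' 20
python3 d.py .474 .1655 .034 66.2
```

```text
time: 2.42
position: [0.4737, 0.1676, 0.035]
tool_rot: [0.837, 0.547, 0.0, 0.0]
ft_force: [-0.1, 0.4, -0.2]
grip_width: 0.0603
grip_force: 0.0
time: 2.83
position: [0.4748, 0.1663, 0.036]
tool_rot: [0.838, 0.546, 0.001, 0.0]
ft_force: [0.5, -0.7, 0.2]
grip_width: 0.0344
grip_force: 0.0
time: 3.08
position: [0.4744, 0.1661, 0.0355]
tool_rot: [0.838, 0.545, 0.0, 0.0]
ft_force: [-1.0, 1.5, 4.9]
grip_width: 0.0253
grip_force: 20.0
t 3.08 pos [0.4744 0.1661 0.0355] yaw 66.1 z [ 0.001  0.    -1.   ] q6 0.53 F [-1.   1.5  4.9] w 0.025348014845981204 19.997109174728394
shift [-0.7 -0.1  1.5] roll -0.1
```

Grip confirmed: opening 25 mm at 20 N. Lifting straight up.

```bash
python3 -m creep '[{"translation":[0,0,-10],"roll":0,"gripper":20},{"translation":[0,0,-25],"roll":0,"gripper":20},{"translation":[0,0,-50],"roll":0,"gripper":20},{"translation":[0,0,-80],"roll":0,"gripper":20},{"translation":[0,0,-110],"roll":0,"gripper":20}]' 25
python3 -m creep '[{"translation":[0,0,-15],"roll":0,"gripper":20},{"translation":[0,0,-25],"roll":0,"gripper":20},{"translation":[0,0,-25],"roll":0,"gripper":20}]' >/dev/null
python3 d.py .551 -.1777 .17 183.5
```

```text
time: 3.5
position: [0.4731, 0.1657, 0.1458]
tool_rot: [0.838, 0.545, -0.001, -0.001]
ft_force: [0.7, 0.5, -1.9]
grip_width: 0.025
grip_force: 25.0
t 3.75 pos [0.4753 0.1661 0.1725] yaw 66.11 z [ 0.005  0.    -1.   ] q6 0.53 F [ 0.4 -0.  -2.6] w 0.02532698232901762 24.99486744403839
shift [-283.7  208.5    2.8] roll -117.4
```

```bash
python3 -m creep '[{"translation":[-57,42,0],"roll":-7,"gripper":20},{"translation":[-85,63,0],"roll":-14,"gripper":20},{"translation":[-113,83,0],"roll":-21,"gripper":20},{"translation":[-142,104,0],"roll":-28,"gripper":20},{"translation":[-156,114,0],"roll":-35,"gripper":20}]' >/dev/null
python3 d.py .551 -.1777 .17 183.5
```

```text
t 4.17 pos [ 0.513  -0.0167  0.1691] yaw 98.24 z [-0.002  0.001 -1.   ] q6 -0.39 F [ 0.7  0.1 -1.9] w 0.025118604000965317 24.9962255358696
shift [-164.8   14.6   -1.1] roll -85.3
```

```bash
python3 -m creep '[{"translation":[-33,3,0],"roll":-7,"gripper":20},{"translation":[-66,6,0],"roll":-14,"gripper":20},{"translation":[-90,8,0],"roll":-21,"gripper":20},{"translation":[-110,10,0],"roll":-28,"gripper":20},{"translation":[-130,11,0],"roll":-35,"gripper":20}]' >/dev/null
python3 d.py .551 -.1777 .17 183.5
```

```text
t 4.58 pos [ 0.5419 -0.144   0.1687] yaw 133.16 z [-0.002  0.001 -1.   ] q6 -1.21 F [-0.1 -0.1 -1.9] w 0.0255640915781454 24.994821846485138
shift [-30.8 -16.4  -1.3] roll -50.3
```

```bash
python3 -m creep '[{"translation":[-10,-5,0],"roll":-7,"gripper":20},{"translation":[-20,-10,0],"roll":-14,"gripper":20},{"translation":[-31,-16,0],"roll":-21,"gripper":20},{"translation":[-31,-16,0],"roll":-28,"gripper":20},{"translation":[-31,-16,0],"roll":-35,"gripper":20}]' >/dev/null
python3 -m creep '[{"translation":[0,0,0],"roll":-7,"gripper":20},{"translation":[0,0,0],"roll":-15.3,"gripper":20},{"translation":[0,0,0],"roll":-15.3,"gripper":20},{"translation":[0,0,0],"roll":-15.3,"gripper":20},{"translation":[0,0,0],"roll":-15.3,"gripper":20}]' >/dev/null
python3 d.py .551 -.1777 .12 183.5
python3 - <<'E'
from h import *
a=viewer.camera("top"); b=viewer.camera("scene"); cv2.imwrite("pics/t2.png",a);cv2.imwrite("pics/s2.png",b)
cv2.imwrite("pics/v2.png",np.hstack([cv2.resize(a[120:270,330:463],None,fx=3,fy=3),cv2.resize(b[120:270,310:443],None,fx=3,fy=3)]))
for n in("top","scene"): print(n,[(np.round(d["bbox"],1).tolist(),round(d["p"],2)) for t in("cap_grip","tube") for d in viewer.recognise(n,t)[:3]])
E
```

```text
t 5.42 pos [ 0.5515 -0.176   0.1693] yaw -176.96 z [-0.001  0.001 -1.   ] q6 -2.13 F [-0.6 -1.  -1.8] w 0.025264312084293687 24.996048510074615
shift [ 0.5 -1.7 49.3] roll -0.5
top [([409.5, 133.9, 14.0, 14.5], 0.51)]
scene []
```

View pics/v2.png

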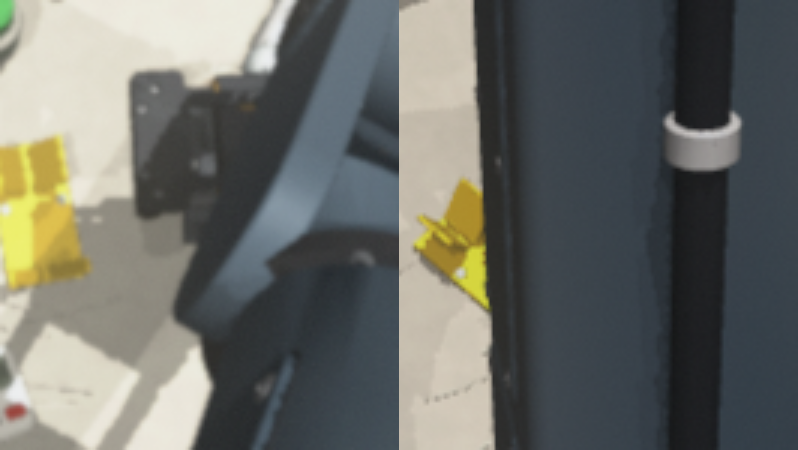

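Both cameras are blocked by the arm here: the top view shows only the gripper near (385,170), and the yellow rest is undisturbed. I'll descend on the fitted pose, aiming about 3 mm rearward for collar margin and watching the force.

```bash
python3 -m creep '[{"translation":[-2.5,-1.5,30],"roll":-0.5,"gripper":20},{"translation":[-2.5,-1.5,60],"roll":-0.5,"gripper":20},{"translation":[-2.5,-1.5,85],"roll":-0.5,"gripper":20},{"translation":[-2.5,-1.5,95],"roll":-0.5,"gripper":20},{"translation":[-2.5,-1.5,95],"roll":-0.5,"gripper":20}]' >/dev/null
python3 d.py .554 -.1775 .0355 183.5
```

```text
t 6.13 pos [ 0.5529 -0.1767  0.0725] yaw -176.33 z [-0.005  0.003 -1.   ] q6 -2.14 F [-0.7  0.3 -2.2] w 0.02522771975465376 24.995386004447937
shift [-1.3 -1.  37. ] roll 0.2
```

```bash
python3 -m creep '[{"translation":[-0.5,-0.5,7],"roll":0,"gripper":20},{"translation":[-0.5,-0.5,14],"roll":0,"gripper":20},{"translation":[-0.5,-0.5,20],"roll":0,"gripper":20},{"translation":[-0.5,-0.5,20],"roll":0,"gripper":20}]' >/dev/null
python3 d.py .554 -.1775 .0355 183.5
python3 -m creep '[{"translation":[0,0,4],"roll":0,"gripper":20},{"translation":[0,0,8],"roll":0,"gripper":20},{"translation":[0,0,12],"roll":0,"gripper":20},{"translation":[0,0,12],"roll":0,"gripper":20}]' >/dev/null
python3 d.py .554 -.1775 .0355 183.5
```

```text
t 6.47 pos [ 0.555  -0.178   0.0547] yaw -176.32 z [-0.  0. -1.] q6 -2.14 F [ 0.4 -0.2 -1.8] w 0.025365004518306707 24.99544769525528
shift [ 0.9  0.6 19.2] roll 0.2
t 6.8 pos [ 0.5547 -0.1778  0.0424] yaw -176.31 z [-0.001  0.001 -1.   ] q6 -2.14 F [-0.1  1.  -3.4] w 0.025348098123224614 24.995329678058624
shift [0.7 0.4 6.9] roll 0.2
```

```bash
python3 -m creep '[{"translation":[0,0,2],"roll":0,"gripper":20},{"translation":[0,0,4],"roll":0,"gripper":20},{"translation":[0,0,4],"roll":0,"gripper":20}]' >/dev/null
python3 d.py .554 -.1775 .0355 183.5
python3 -m creep '[{"translation":[0,0,1],"roll":0,"gripper":20},{"translation":[0,0,2],"roll":0,"gripper":20},{"translation":[0,0,2],"roll":0,"gripper":20}]' >/dev/null
python3 d.py .554 -.1775 .0355 183.5
```

```text
t 7.05 pos [ 0.5555 -0.1785  0.039 ] yaw -176.32 z [ 0.001 -0.001 -1.   ] q6 -2.14 F [-0.1 -1.5 -0.6] w 0.02523649845337119 24.994610846042633
shift [1.4 1.1 3.5] roll 0.2
t 7.3 pos [ 0.5557 -0.1786  0.0377] yaw -176.38 z [ 0.002 -0.001 -1.   ] q6 -2.14 F [-0.4 -1.6  2.9] w 0.02520124025917754 25.055769681930542
shift [1.6 1.2 2.2] roll 0.1
```

Touching the seat at about the expected height. One more millimetre, then release and rise.

```bash
python3 -m creep '[{"translation":[0,0,1],"roll":0,"gripper":25},{"translation":[0,0,1],"roll":0,"gripper":25}]' 
python3 -m creep '[{"translation":[0,0,0],"roll":0,"gripper":40},{"translation":[0,0,0],"roll":0,"gripper":60},{"translation":[0,0,0],"roll":0,"gripper":60},{"translation":[0,0,0],"roll":0,"gripper":60},{"translation":[0,0,0],"roll":0,"gripper":60}]'
python3 -m creep '[{"translation":[0,0,-15],"roll":0,"gripper":60},{"translation":[0,0,-45],"roll":0,"gripper":60},{"translation":[0,0,-80],"roll":0,"gripper":60},{"translation":[0,0,-115],"roll":0,"gripper":60},{"translation":[0,0,-140],"roll":0,"gripper":60}]'
python3 d.py .35 .2 .2 183.5
```

```text
time: 7.47
position: [0.5558, -0.1786, 0.0371]
tool_rot: [-0.032, 1.0, -0.0, 0.001]
ft_force: [-1.6, -0.9, 7.1]
grip_width: 0.0257
grip_force: 19.4
time: 7.88
position: [0.5549, -0.1777, 0.0357]
tool_rot: [-0.032, 0.999, 0.0, -0.0]
ft_force: [0.3, -0.7, -0.0]
grip_width: 0.051
grip_force: 0.0
time: 8.3
position: [0.5557, -0.1783, 0.1786]
tool_rot: [-0.032, 0.999, -0.001, 0.001]
ft_force: [-0.1, -0.4, -0.6]
grip_width: 0.0596
grip_force: 0.0
t 8.3 pos [ 0.5557 -0.1783  0.1786] yaw -176.29 z [ 0.002 -0.001 -1.   ] q6 -2.14 F [-0.1 -0.4 -0.6] w 0.059641992302633465 0.0
shift [180.8 390.7 -22.3] roll 0.2
```

```bash
python3 -m creep '[{"translation":[20,38,-10],"roll":0,"gripper":60},{"translation":[40,76,-20],"roll":0,"gripper":60},{"translation":[60,112,-20],"roll":0,"gripper":60},{"translation":[80,148,-20],"roll":0,"gripper":60},{"translation":[100,184,-20],"roll":0,"gripper":60}]' >/dev/null
python3 - <<'E'
from h import *
a=viewer.camera("top"); b=viewer.camera("scene"); cv2.imwrite("pics/t3.png",a);cv2.imwrite("pics/s3.png",b)
cv2.imwrite("pics/v3.png",np.hstack([cv2.resize(a[130:245,350:450],None,fx=4,fy=4),cv2.resize(b[110:225,310:410],None,fx=4,fy=4)]))
for n in("top","scene"): print(n,[(np.round(d["bbox"],1).tolist(),round(d["p"],2)) for t in("cap_grip","tube") for d in viewer.recognise(n,t)[:3]])
for x in(-2,-5): print(proj("top",[[.529+(-(x+44))*.001,-.179-.058*(x+44)*.001,.04]]))
E
```

```text
top [([399.9, 199.8, 12.3, 19.9], 0.49), ([397.8, 149.6, 16.7, 73.2], 0.82)]
scene []
[[407.08351558 211.62641547]]
[[407.00355377 210.19377624]]
```

View pics/v3.png

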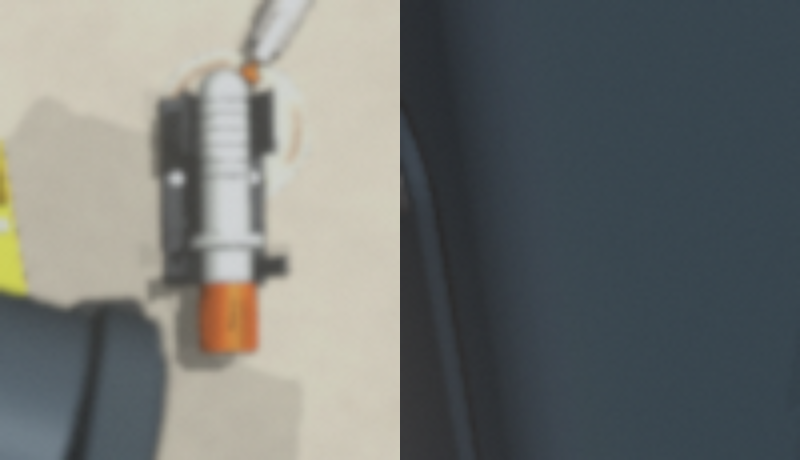

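The top view shows the tube lying in the rest. Its collar is at about (407,190), just behind the front saddle, and the orange cap at (407,209) projects toward the robot, so the origin is at about -6 mm. Next I'll go above the cap.

```bash
python3 -c "
from h import *
print(ray('top',(407.2,209.5),.04))"; python3 d.py .488 -.181 .12 183.5
```

```text
[ 0.49146099 -0.18167093  0.04      ]
t 9.02 pos [ 0.4466 -0.0043  0.1963] yaw -176.32 z [ 0.002 -0.001 -1.   ] q6 -1.9 F [ 1.4 -0.   0.1] w 0.06019234280937235 0.0
shift [ -29.8 -178.9   76.5] roll 0.2
```

```bash
python3 -m creep '[{"translation":[-6,-36,0],"roll":0,"gripper":62},{"translation":[-12,-72,15],"roll":0,"gripper":62},{"translation":[-18,-108,30],"roll":0,"gripper":62},{"translation":[-24,-144,45],"roll":0,"gripper":62},{"translation":[-30,-179,60],"roll":0,"gripper":62}]' >/dev/null
python3 -m creep '[{"translation":[0,0,10],"roll":0,"gripper":62},{"translation":[0,0,17],"roll":0,"gripper":62},{"translation":[0,0,17],"roll":0,"gripper":62}]' >/dev/null
python3 d.py .488 -.1815 .035 183.5
```

```text
t 9.68 pos [ 0.4854 -0.1806  0.1171] yaw -176.45 z [-0.004  0.003 -1.   ] q6 -2.21 F [-1.4 -0.4  0.6] w 0.06200258086842763 0.0
shift [-2.8 -1.3 82.1] roll 0.1
```

```bash
python3 -m creep '[{"translation":[-1.5,-1,25],"roll":0,"gripper":62},{"translation":[-1.5,-1,50],"roll":0,"gripper":62},{"translation":[-1.5,-1,70],"roll":0,"gripper":62},{"translation":[-1.5,-1,82],"roll":0,"gripper":62},{"translation":[-1.5,-1,82],"roll":0,"gripper":62}]'
python3 -m creep '[{"translation":[0,0,0],"roll":0,"gripper":20},{"translation":[0,0,0],"roll":0,"gripper":20},{"translation":[0,0,0],"roll":0,"gripper":20},{"translation":[0,0,0],"roll":0,"gripper":20},{"translation":[0,0,0],"roll":0,"gripper":20}]' 20
python3 -m creep '[{"translation":[0,0,0],"roll":0,"gripper":20},{"translation":[0,0,0],"roll":0,"gripper":20},{"translation":[0,0,0],"roll":0,"gripper":20}]' 25
python3 d.py .488 -.1815 .035 183.5
```

```text
time: 10.1
position: [0.4867, -0.1792, 0.0353]
tool_rot: [-0.033, 0.999, 0.001, -0.002]
ft_force: [0.0, -0.1, -0.0]
grip_width: 0.062
grip_force: 0.0
time: 10.52
position: [0.4887, -0.1814, 0.0379]
tool_rot: [-0.032, 0.999, -0.001, 0.001]
ft_force: [-0.5, -0.1, -0.3]
grip_width: 0.0369
grip_force: 0.0
time: 10.77
position: [0.4884, -0.1811, 0.0374]
tool_rot: [-0.032, 0.999, 0.0, 0.0]
ft_force: [0.7, 1.3, 2.8]
grip_width: 0.0292
grip_force: 24.9
t 10.77 pos [ 0.4884 -0.1811  0.0374] yaw -176.36 z [ 0.001  0.    -1.   ] q6 -2.21 F [0.7 1.3 2.8] w 0.029229639133874736 24.931200742721558
shift [ 0.5 -0.3  2.4] roll 0.1
```

Cap gripped: 29 mm opening, 25 N. Pulling along tool +x in small steps while watching the force.

```bash
python3 -m creep '[{"translation":[2,0,0],"roll":0,"gripper":20},{"translation":[4,0,0],"roll":0,"gripper":20},{"translation":[6,0,0],"roll":0,"gripper":20},{"translation":[8,0,0],"roll":0,"gripper":20}]' | egrep 'pos|ft|width'
python3 -m creep '[{"translation":[1,0,0],"roll":0,"gripper":20},{"translation":[2,0,0],"roll":0,"gripper":20},{"translation":[3,0,0],"roll":0,"gripper":20}]'| egrep 'pos|ft|width'
python3 -m creep '[{"translation":[1,0,0],"roll":0,"gripper":20},{"translation":[2,0,0],"roll":0,"gripper":20},{"translation":[3,0,0],"roll":0,"gripper":20}]'| egrep 'pos|ft|width'
python3 -m creep '[{"translation":[1,0,0],"roll":0,"gripper":20},{"translation":[2,0,0],"roll":0,"gripper":20}]'| egrep 'pos|ft|width'
```

```text
position: [0.4819, -0.1817, 0.0373]
ft_force: [5.8, 5.6, 2.0]
grip_width: 0.0293
position: [0.4786, -0.1817, 0.0373]
ft_force: [2.7, 3.7, 1.1]
grip_width: 0.0295
position: [0.4734, -0.1818, 0.0369]
ft_force: [1.5, 3.4, 2.7]
grip_width: 0.0296
position: [0.4732, -0.182, 0.037]
ft_force: [5.6, 6.9, 0.3]
grip_width: 0.0295
```

```bash
for i in 1; do python3 -m creep '[{"translation":[1,0.3,0],"roll":0,"gripper":20},{"translation":[2,0.5,0],"roll":0,"gripper":20}]' | egrep 'pos|ft|width'; done
python3 -m creep '[{"translation":[1,0,0],"roll":0,"gripper":20},{"translation":[2,0,0],"roll":0,"gripper":20}]' | egrep 'pos|ft|width'
python3 -m creep '[{"translation":[0,0,0],"roll":0,"gripper":20}]' | egrep 'pos|ft|width'
```

```text
position: [0.4731, -0.1821, 0.0372]
ft_force: [9.0, 8.1, -1.4]
grip_width: 0.0294
position: [0.4729, -0.1824, 0.0373]
ft_force: [14.6, 10.9, -2.6]
grip_width: 0.0292
position: [0.4729, -0.1823, 0.0373]
ft_force: [11.9, 9.4, -1.9]
grip_width: 0.0291
```

The tool has stopped at 15.5 mm of travel and the force has risen to 15 N, so the cap is against its stop. I'll relax, release, rise and check.

```bash
python3 -m creep '[{"translation":[-2,0,0],"roll":0,"gripper":20},{"translation":[-3.5,0,0],"roll":0,"gripper":20},{"translation":[-3.5,0,0],"roll":0,"gripper":20}]' | egrep 'pos|ft|width'
python3 -m creep '[{"translation":[0,0,0],"roll":0,"gripper":40},{"translation":[0,0,0],"roll":0,"gripper":60},{"translation":[0,0,0],"roll":0,"gripper":60},{"translation":[0,0,0],"roll":0,"gripper":60},{"translation":[0,0,0],"roll":0,"gripper":60}]'| egrep 'pos|ft|width'
python3 -m creep '[{"translation":[0,0,-15],"roll":0,"gripper":60},{"translation":[0,0,-45],"roll":0,"gripper":60},{"translation":[0,0,-80],"roll":0,"gripper":60},{"translation":[0,0,-115],"roll":0,"gripper":60},{"translation":[0,0,-145],"roll":0,"gripper":60}]'| egrep 'pos|ft|width'
python3 -m creep '[{"translation":[0,38,0],"roll":0,"gripper":60},{"translation":[0,76,0],"roll":0,"gripper":60},{"translation":[0,112,0],"roll":0,"gripper":60},{"translation":[0,148,0],"roll":0,"gripper":60},{"translation":[0,184,0],"roll":0,"gripper":60}]' | egrep 'pos|ft|time'
python3 - <<'E'
from h import *
a=viewer.camera("top"); cv2.imwrite("pics/t4.png",a); o=cv2.imread("pics/t3.png")
cv2.imwrite("pics/v4.png",np.hstack([cv2.resize(i[130:245,350:450],None,fx=4,fy=4) for i in(o,a)]))
for i in(o,a):
    m=((i[...,2].astype(int)-i[...,0])>60)[190:235,390:425]; y=np.nonzero(m.sum(1)>6)[0]; print("cap rows",y.min()+190,y.max()+190)
print([(np.round(d["bbox"],1).tolist(),round(d["p"],2)) for t in("green_bottle","timer") for d in viewer.recognise("top",t)[:1]])
E
```

```text
position: [0.4731, -0.1821, 0.0371]
ft_force: [5.0, 4.2, 1.5]
grip_width: 0.0293
position: [0.4713, -0.182, 0.0369]
ft_force: [-1.3, -0.4, 0.4]
grip_width: 0.0547
position: [0.4715, -0.182, 0.1839]
ft_force: [-0.5, -0.9, -0.0]
grip_width: 0.0602
time: 13.68
position: [0.4592, 0.0031, 0.1821]
ft_force: [0.9, 0.7, -0.5]
cap rows 201 217
cap rows 208 224
[([316.1, 114.8, 20.1, 32.7], 0.64), ([312.9, 254.0, 25.5, 16.0], 0.69)]
```

View pics/v4.png

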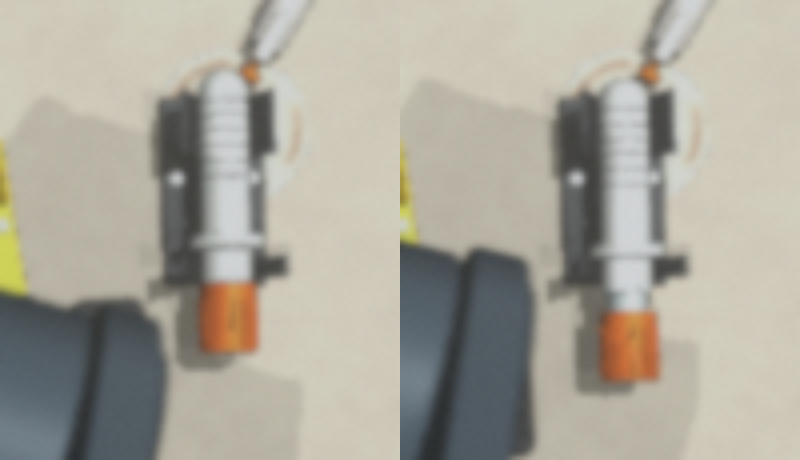

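The cap moved 7 px (about 15 mm) while the collar moved about 2.5 px (5 mm). The grey neck now shows at (407,205), so the cap is vented. The tube is still in the rest and the robot is clear.

```bash
python3 -c "
from rig import hand_in
print(hand_in())"
```

```text
the job is handed in; nothing more can be done
None
```

The tube is lying in the dark metal rest with its cap toward the robot, pulled out about 10 mm to vented (measured from the top camera), and I handed the job in at about 14 s; no verdict came back. I never moved near the bottle or timer; the last picture showed the bottle in place, but the arm partly hid the timer.

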